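Peel a fresh section tray off its clinging pile and present it at the microtome

TASK

Slide the caddy's clear cover all the way back over its rear compartment. The steel trays in front are nested in a pile and cling together: peel the top one off by first raising its corner ear a couple of centimetres while the opposite corner still rests on the pile, and leave the pile seated in the caddy. Then bring the tray to the microtome and finish while still holding it in the gripper: level and still, centred over the bar of the knife guard about a hand's breadth (10 cm) above it; do not disturb the things standing round about.

Things in the scene. Friction and masses are not known exactly. Their poses are not given: they have to be found in the camera images.
- caddy: White open-fronted plastic caddy fixed to the bench, 216 (x) x 158 (y) x 62 mm high. Origin: centre of its underside; open front at its own -x. Floor 6 mm. Side walls' inner faces at y = +-72 mm. The pile stands in the front compartment at (-48, -24) mm in this frame between four low lugs (20 mm high); the rear compartment holds two tissue cassettes.
- cover (a joint): Slide of the flat clear cover (104 x 143 x 4 mm, underside 54 mm and top 58 mm above the bench) along the caddy's +x. 0 = over the front compartment and the trays, 0.106 m = the stop, over the rear compartment. Starts at 0 to 0.02. About 1.5 N of friction, stays where it is left.
- cover_grip (a point): Middle of the top of the cover's upright grey grip bar: 12 mm thick along the caddy's x, 40 mm long along its y, 26 mm tall above the cover; top 84 mm above the bench. Moves with the cover.
- pile: The lower three trays, nested on a dark 68 mm square foot, one loose body of 0.75 to 0.86 kg, 70 x 70 mm plus four spring leaves on brackets that reach 46 mm from its centre. Origin: centre of its underside, on the caddy's floor. Rims z = 10 to 28 mm, leaves z = 35 mm. Its own ears point to its (+x, +y) corner, rising to z = 36 mm. Must stay seated.
- tray: Top tray, steel, 70 g, 70 x 70 x 16 mm, an ear at its (-x, +y) corner; nested in the pile, 18 mm above it, aligned with it and the caddy. Origin: centre of the pan's underside. Rim z = 10 to 16 mm. Four spring leaves of the pile, one a side, lap 2.5 mm over the rim; each gives way (about 0.7 N) once the rim there has risen 7 mm. Turned up 0.25 rad about the far corner it is free of all.
- tray_ear (a point): Top centre of the top tray's ear: a block 16 mm wide, 24 mm long, 14 mm tall sticking out along the diagonal from the tray's (-x, +y) corner; 62 mm from the tray's centre, 24 mm above its origin, 48 mm above the bench at the start. Grip it across the 16 mm, fingers closing along the tray's (+x, +y) direction; room of 45 mm on both sides.
- tray_far (a point): Underside of the top tray's rim at the corner across from the ear: (35, -35, 10) mm in the tray's frame; it rests 28 mm above the pile's origin.
- knife_guard (a point): Middle of the red cross-bar of the microtome's knife guard, its highest point, 181 mm above the bench. Behind it, from 50 mm farther in +x, the specimen clamp's lever rises to 269 mm above the bench; nothing else there is higher than 206 mm until the microtome's housing 160 mm farther in +x (300 mm high).
- dropper_bottle: Amber reagent bottle, 34 x 34 x 82 mm, loose bystander behind the caddy; origin under its base.
- beaker: Small clear beaker, 46 mm wide, 60 mm tall, loose bystander behind the caddy; origin under its base.
- blade_box: Yellow blade dispenser, 22 x 94 x 14 mm, loose bystander lying at the bench's front edge; origin under its centre.

How it is judged:
By the outcome, as a careful person would: the job done as asked, in the order asked, and still so for the second after the job is handed in, while the arm keeps its last pose, push and grip.
It also fails if it takes over 51 s, if anything falls off the work surface, if the arm or the gripper's body presses on something with over 40 N, if the wrist force passes 120 N, or if a joint passes its speed limit or range.

ROBOT

A 6-joint arm with a two-finger parallel gripper is mounted at the origin on a cart in front of the work surface, level with it; the furniture and walls round the work are solid. World frame = base frame: x ahead of the robot, y to its left, z up, the work surface at z = 0. Lengths are in m, angles in rad, forces in N, time in s.
With the tool pointing down it reaches from about 0.35 to 0.95 m from the base axis. Payload 17.4 kg.
Tool frame: the origin (TCP) lies between the finger pads; the fingertips stand 11 mm ahead of it and the grasp point (between the pads) lies 8 mm behind it; z points along the fingers, y is the line along which they close (so a half turn about z gives the same grasp; the last joint's range is limited). The gripper opens to 93 mm and grips with 3 to 60 N. Pads are 15 mm wide; open, the fingers measure 128 mm over their backs; the gripper's body (75 mm by 188 mm) begins 65 mm behind the grasp point.
Start: joints at [-1.296, 0.116, 1.442, -0, 1.584, -0.038], TCP at [0.208, -0.642, 0.23] pointing down, gripper open.
Joint ranges: [-2.83, 2.83], [-0.83, 2.19], [0.07, 2.5], [-1.14, 4.28], [0.01, 3], [-2.97, 2.97]. Speed limits (rad/s): [1.89, 1.89, 2.22, 3.14, 3.14, 3.14].

INTERFACE

Orientations are given as a rotation vector (axis times angle).
In Python, from workcell import robot, planner, eyes, workorder, models gives the robot as it stands. Calls block until the motion is done:
- robot.move_ptp(position, orientation): joint-space move of the TCP to a pose.
- robot.move_linear(position, max_speed=0.15, frame=None, guard=None): straight line of the TCP; frame=None keeps the orientation; max_speed is the mean speed in m/s. With guard (N) it stops when the force on the tool has changed by that much, and returns True; else False.
- robot.goto_joints(angles): joint-space move.
- robot.move_gripper(opening, newtons=None): opening from 0.0 (shut) to 1.0 (fully open); newtons is the grip in N (None keeps the last); returns when the fingers have stopped.
- robot.pause(seconds).
- planner.solve_ik(position, orientation): joint angles nearest the present ones, or None.
- robot.get_state(): the state.
- eyes.camera(name): name is "scene" or "top"; returns a dict with "frame" (400x640x3 uint8, blue, green, red), "range_z" (400x640 float32, m along the optical axis (not along the pixel's ray), 0 where there is no reading), "fovy" (degrees; the focal length in pixels is half the picture's height over the tangent of half this angle, whatever the lens; pixels are square), "cx", "cy" (the principal point, pixels), "R" (3x3) and "t" (3): a world point X has camera coordinates R X + t. Camera axes: x right, y down, z forward; pixel columns grow to the right and rows downward; lengths in m; the calibration is good to about 2 mm. A picture is of the moment at which its call begins.
A pose or a line that the arm cannot do raises robot.Unreachable and nothing moves.
- workorder.job_done(): hands the job in; it is judged then, once.
Trained networks look in a picture, given as the dict that the camera call returned (one of the last four; its "shot" number tells which), for a name from the list of things; names that differ only in an ending like _2 or _b are one class to them, and where a whole thing is asked for, a point or a joint stands for the part that bears it (a point fixed in the world has none). Each returns a list of dicts, best first, with "score" (0 to 1); they miss things now and then, are a little off and sometimes report something else, mostly with a low value. They report only what shows in the picture. A call takes as long as a camera call.
- models.trace(picture, target): "mask" (400x640 bool, what is visible of it) and "box" ([left, top, width, height] in pixels, round what is visible of it).
- models.tip_of(picture, target): "position" ([column, row] in pixels: a listed point, or the origin of a listed thing).
The state is a dict: "t": time; "joint_positions": joint angles; "dq": joint speeds; "effort": joint torques, N m; "ee_pos": TCP position; "eef_rot": TCP orientation; "force": force on the tool from outside, world axes, zero at the start; "moment": the same for the moment, N m; "width": opening from 0.0 (shut) to 1.0 (fully open); "grip_force": force on a finger pad.
Only numpy, scipy, OpenCV 4.12 (cv2) and the standard library are available. Lean on these libraries where they do the work, as an engineer would, in place of code of your own. Each camera call takes 0.05 s, during which the arm holds its last target. There are 200 camera calls.

## Working session

There is one attempt and no reset: what is moved stays moved. The work goes in short steps, each a Python script; the robot and the scene stay as the last script left them, time stands still between calls to the robot, and variables do not carry over. Pictures are saved under pics/ and viewed, at most 10 in all, crops included, and the job is handed in when it is done.

```bash
mkdir -p pics
cat > h.py <<'E'
import numpy as np, cv2
from workcell import robot, planner, eyes, workorder, models
from scipy.spatial.transform import Rotation as Ro
def ray(p,uv):
    f=p["frame"].shape[0]/2/np.tan(np.radians(p["fovy"])/2)
    d=np.array([(uv[0]-p["cx"])/f,(uv[1]-p["cy"])/f,1.]); R=np.array(p["R"]);t=np.array(p["t"])
    return -R.T@t, R.T@d
def at_z(p,uv,z):
    o,d=ray(p,uv); return o+d*(z-o[2])/d[2]
def depth(p,uv):
    o,d=ray(p,uv); c,r=int(round(uv[0])),int(round(uv[1]))
    w=p["range_z"][max(r-1,0):r+2,max(c-1,0):c+2]; w=w[w>0]
    return o+d*np.median(w) if w.size else None
def cloud(p,mask):
    r,c=np.nonzero(mask&(p["range_z"]>0)); z=p["range_z"][r,c]
    f=p["frame"].shape[0]/2/np.tan(np.radians(p["fovy"])/2)
    P=np.c_[(c-p["cx"])/f*z,(r-p["cy"])/f*z,z]
    return (P-np.array(p["t"]))@np.array(p["R"])
def down(yaw): # tool z down; tool y axis closing direction at angle yaw in world
    y=np.array([np.cos(yaw),np.sin(yaw),0]);z=np.array([0,0,-1.]);x=np.cross(y,z)
    return Ro.from_matrix(np.c_[x,y,z])
E
python3 - <<'E'
from h import *
np.set_printoptions(precision=4,suppress=True)
Z=dict(cover_grip=.084,tray_ear=.048,tray_far=.034,knife_guard=.181,caddy=0,pile=.006,tray=.024,dropper_bottle=0,beaker=0,blade_box=0)
for n in("scene","top"):
    p=eyes.camera(n); cv2.imwrite(f"pics/{n}0.png",p["frame"]); print(n,p["fovy"],-np.array(p["R"]).T@p["t"])
    for k,z in Z.items():
        for d in models.tip_of(p,k)[:2]:
            print(k,round(d["score"],2),np.round(d["position"],1),at_z(p,d["position"],z),depth(p,d["position"]))
s=robot.get_state();print(s["t"],s["ee_pos"],s["eef_rot"])
E
```

```text
scene 49.24699233405907 [-0.2817 -0.5415  0.5863]
cover_grip 0.69 [390.4 275.8] [ 0.4472 -0.3449  0.084 ] [ 0.4444 -0.3457  0.0859]
tray_ear 0.67 [375.6 294.7] [ 0.4206 -0.326   0.048 ] [ 0.4182 -0.3267  0.0499]
knife_guard 0.78 [254.4 190.4] [0.4887 0.0093 0.181 ] [0.6443 0.1205 0.0991]
caddy 0.77 [394.8 291.1] [ 0.5163 -0.3399  0.    ] [ 0.4366 -0.36    0.0586]
pile 0.79 [399.7 301.1] [ 0.479  -0.3622  0.006 ] [ 0.4342 -0.3728  0.0401]
tray 0.81 [403.3 296. ] [ 0.4758 -0.3693  0.024 ] [ 0.4289 -0.3799  0.0588]
tray 0.5 [393.  277.3] [ 0.5314 -0.3285  0.024 ] [ 0.4427 -0.3517  0.0853]
dropper_bottle 0.84 [380.8 239. ] [ 0.7248 -0.2329  0.    ] [ 0.7073 -0.2383  0.0102]
beaker 0.96 [411.8 245.5] [ 0.7317 -0.3169  0.    ] [ 0.7008 -0.3238  0.0179]
blade_box 0.69 [196.4 261.8] [0.3964 0.1265 0.    ] [ 0.2501 -0.0176  0.1265]
top 47.38498914872226 [ 0.4519 -0.1157  1.2386]
cover_grip 0.73 [404.3 249.1] [ 0.4458 -0.3487  0.084 ] [ 0.4458 -0.3492  0.0815]
tray_ear 0.59 [394.1 254.5] [ 0.4311 -0.3295  0.048 ] [ 0.4313 -0.3277  0.0578]
knife_guard 0.82 [258.3 227.2] [0.4887 0.0094 0.181 ] [0.4911 0.0175 0.1121]
caddy 0.96 [396.1 220.4] [ 0.5225 -0.3431  0.    ] [ 0.5192 -0.3325  0.0574]
dropper_bottle 0.71 [359.3 146.8] [ 0.7239 -0.2399  0.    ] [ 0.7129 -0.2349  0.0501]
dropper_bottle 0.48 [401.6 250. ] [ 0.4428 -0.3584  0.    ] [ 0.4434 -0.3423  0.082 ]
beaker 0.59 [388.2 149.9] [ 0.7173 -0.3202  0.    ] [ 0.7072 -0.3124  0.0468]
blade_box 0.85 [219.6 260.8] [0.4026 0.1309 0.    ] [0.4031 0.1285 0.0121]
1.1 [ 0.2077 -0.6422  0.2297] [-3.1032 -0.4893 -0.0001]
```

Run:
```python
import cv2,numpy as np
a=cv2.imread("pics/top0.png"); b=cv2.imread("pics/scene0.png")
x=cv2.resize(a[120:310,190:470],None,fx=2.85,fy=2.85,interpolation=3)
cv2.imwrite("pics/c1.png",x); cv2.imwrite("pics/c2.png",cv2.resize(b[100:370,170:530],None,fx=2.2,fy=2.2,interpolation=3))
```

```text
(no output)
```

View pics/c1.png

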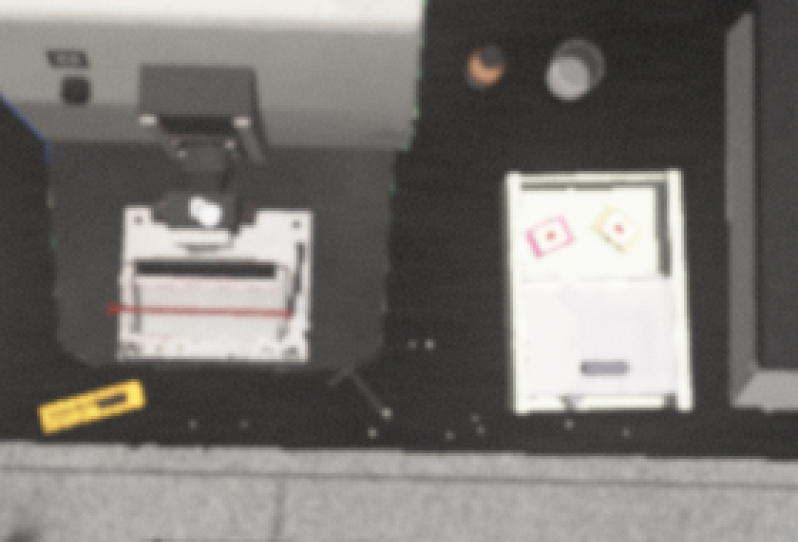

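View pics/c2.png

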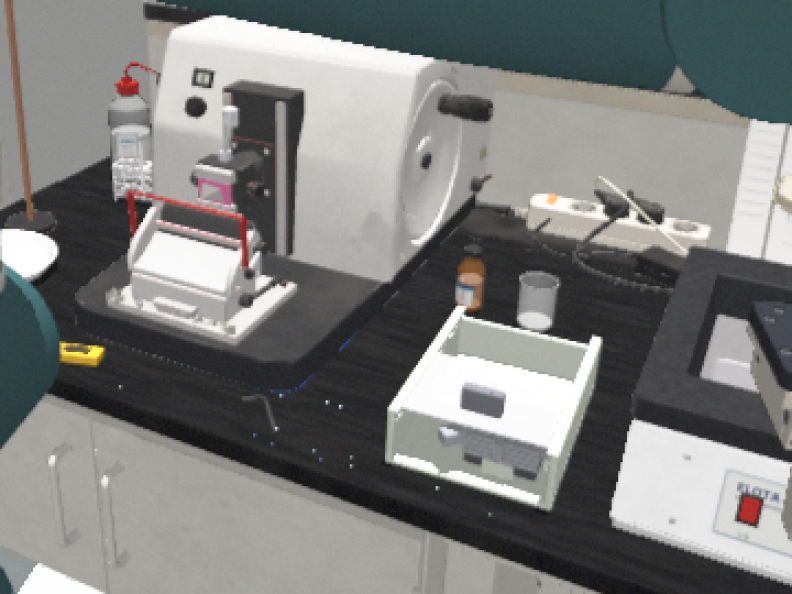

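The top crop shows the caddy turned by about 1–2°, with the cover's grip at crop (605,367). The red bar runs from (110,308) to (292,313). The scene crop shows the ear poking out at (448,435) and the bystanders behind the caddy. Next I'll refine the caddy yaw and the bar middle.

Run:
```python
from h import *
np.set_printoptions(precision=4,suppress=True)
for n in("top","scene"):
    p=eyes.camera(n)
    f=p["frame"].astype(int); red=(f[...,2]>130)&(f[...,1]<90)&(f[...,0]<90)
    c=models.trace(p,"caddy")[0]; print(n,c["score"],c["box"])
    P=cloud(p,np.ones(red.shape,bool))
    b=P[(P[:,2]>.05)&(P[:,2]<.07)&(abs(P[:,0]-.52)<.15)&(abs(P[:,1]+.34)<.11)]
    r=cv2.minAreaRect(b[:,:2].astype(np.float32)*1000);print("caddy",r,len(b))
    m=cloud(p,c["mask"]);m=m[m[:,2]>.045];print(cv2.minAreaRect(m[:,:2].astype(np.float32)*1000))
    fx=np.median(np.array([]))if 0 else 0
    rr,cc=np.nonzero(red)
    G=np.array([at_z(p,(u,v),.179) for u,v in zip(cc,rr)])
    G=G[(abs(G[:,0]-.489)<.03)&(abs(G[:,1])<.12)]
    print("bar",len(G),cv2.minAreaRect(G[:,:2].astype(np.float32)*1000),G.min(0),G.max(0))
    for y in np.arange(-.1,.12,.02):
        s=G[abs(G[:,1]-y)<.01]; print(round(y,2),s[:,0].mean() if len(s) else None,len(s),end="; ")
    print()
    g=P[(P[:,2]>.07)&(P[:,2]<.1)&(abs(P[:,0]-.45)<.05)&(abs(P[:,1]+.34)<.06)]
    print("grip",len(g),g.min(0),g.max(0),cv2.minAreaRect(g[:,:2].astype(np.float32)*1000))
    d=P[(P[:,0]>.3)&(P[:,0]<.8)&(P[:,1]<-.44)&(P[:,1]>-.65)]; print("right max z",np.percentile(d[:,2],99) if len(d) else 0, d[d[:,2]>.03][:,1].max())
```

```text
top 0.65 [364.4, 178.5, 65.3, 80.6]
caddy ((517.7334594726562, -340.5828552246094), (214.1488037109375, 159.47300720214844), 2.6010119915008545) 2831
((518.2868041992188, -340.1866149902344), (214.50390625, 158.75973510742188), 2.6226816177368164)
bar 4 ((485.5625915527344, 74.44388580322266), (2.0821943283081055, 5.1171464920043945), 28.206714630126953) [0.4853 0.0726 0.179 ] [0.4877 0.0772 0.179 ]
-0.1 None 0; -0.08 None 0; -0.06 None 0; -0.04 None 0; -0.02 None 0; 0.0 None 0; 0.02 None 0; 0.04 None 0; 0.06 None 0; 0.08 0.4859171799064519 4; 0.1 None 0; 
grip 73 [ 0.4429 -0.3619  0.0725] [ 0.4539 -0.3241  0.0881] ((448.4200439453125, -343.0924987792969), (10.090129852294922, 37.81216049194336), 1.432920217514038)
right max z 0.24929365682385282 -0.469184406514434
scene 0.85 [344.7, 238.4, 100.8, 89.6]
caddy ((513.1624755859375, -340.4808654785156), (218.29641723632812, 158.28921508789062), 2.6617231369018555) 2562
((513.1555786132812, -340.752197265625), (218.1905517578125, 158.01742553710938), 2.6363556385040283)
bar 66 ((472.66168212890625, -0.342315673828125), (24.034318923950195, 157.29017639160156), 0.20222456753253937) [ 0.4604 -0.079   0.179 ] [0.4849 0.0783 0.179 ]
-0.1 None 0; -0.08 0.4674796970559155 8; -0.06 0.4782368891000958 12; -0.04 0.47937350686002084 4; -0.02 0.4796905152578787 6; 0.0 0.479292749732617 6; 0.02 0.47977278122649286 6; 0.04 0.4809324827489738 5; 0.06 0.4725854092640855 11; 0.08 0.4768101535869226 8; 0.1 None 0; 
grip 180 [ 0.435  -0.3639  0.0703] [ 0.4518 -0.3238  0.0874] ((442.5654296875, -343.7877197265625), (16.21731185913086, 40.179466247558594), 8.046037673950195)
right max z 0.24773280041486737 -0.4708245525797414
```

Run:
```python
from h import *
np.set_printoptions(precision=4,suppress=True)
yaw=np.radians(2.6); R=down(yaw).as_rotvec(); ux=np.array([np.cos(yaw),np.sin(yaw),0])
for r in (R,down(yaw+np.pi).as_rotvec()):
    print(planner.solve_ik([.446,-.344,.071],r), planner.solve_ik([.55,-.34,.071],r))
p=eyes.camera("top"); f=p["frame"].astype(int); red=(f[...,2]-np.maximum(f[...,1],f[...,0])>35)
rr,cc=np.nonzero(red); w=(f[...,2]-np.maximum(f[...,1],f[...,0]))[rr,cc]
G=np.array([at_z(p,(u,v),.180) for u,v in zip(cc,rr)]); k=(abs(G[:,0]-.488)<.02)&(G[:,1]<.1)&(G[:,1]>-.09)
G,w=G[k],w[k]; print(len(G),G.min(0),G.max(0),np.average(G,axis=0,weights=w))
print(np.c_[cc[k],rr[k],w][np.argsort(cc[k])][[0,1,2,-3,-2,-1]])
```

```text
[-0.7023 -0.0376  1.8623 -0.      1.3169 -0.7477] [-0.5931  0.1407  1.6768 -0.      1.3241 -0.6385]
[-0.7023 -0.0376  1.8623 -0.      1.3169  2.3939] [-0.5931  0.1407  1.6768 -0.      1.3241  2.5031]
114 [ 0.4829 -0.0663  0.18  ] [0.488  0.0794 0.18  ] [0.4852 0.016  0.18  ]
[[228 227  41]
 [228 228  51]
 [228 229  46]
 [290 230  53]
 [291 229  45]
 [291 230  40]]
```

Run:
```python
from h import *
np.set_printoptions(precision=4,suppress=True)
yaw=np.radians(2.6); R=down(yaw).as_rotvec(); ux=np.array([np.cos(yaw),np.sin(yaw),0])
g=np.array([.446,-.344,.071])
robot.move_ptp([.33,-.38,.28],R); print(robot.get_state()["t"])
robot.move_gripper(.5)
robot.move_ptp(g+[0,0,.05],R)
print(robot.move_linear(g,.1,guard=10), robot.get_state()["ee_pos"])
robot.move_gripper(0,10)
s=robot.get_state();print(s["t"],s["width"],s["grip_force"],s["force"])
print(robot.move_linear(g+.13*ux,.06,guard=12))
s=robot.get_state();print(s["t"],s["ee_pos"],(s["ee_pos"]-g)@ux,s["force"],s["width"])
```

```text
2.475
True [ 0.4454 -0.3439  0.0692]
5.3917 0.12660764287909418 15.240007248648908 [-0.8546  2.0737  6.5887]
True
6.7583 [ 0.5311 -0.3398  0.0692] 0.08524072337265769 [0.8588 0.0924 5.7985] 0.12885774774777303
```

Run:
```python
from h import *
np.set_printoptions(precision=4,suppress=True)
yaw=np.radians(2.6); ux=np.array([np.cos(yaw),np.sin(yaw),0])
s=robot.get_state();e=np.array(s["ee_pos"])
robot.move_linear(e+[0,0,.0015],.05)
print(robot.get_state()["force"])
print(robot.move_linear(e+[0,0,.0015]+.03*ux,.05,guard=15))
s=robot.get_state();q=np.array(s["ee_pos"]);print(s["t"],q,(q-e)@ux,s["force"],s["width"])
p=eyes.camera("top"); cv2.imwrite("pics/t1.png",cv2.resize(p["frame"][150:290,340:460],None,fx=4,fy=4,interpolation=3))
```

```text
[  0.7761  -1.1237 -10.3104]
True
7.3583 [ 0.5392 -0.3392  0.0696] 0.008126902239022484 [-19.7646   0.4384  13.0187] 0.14330760206277773
```

View pics/t1.png

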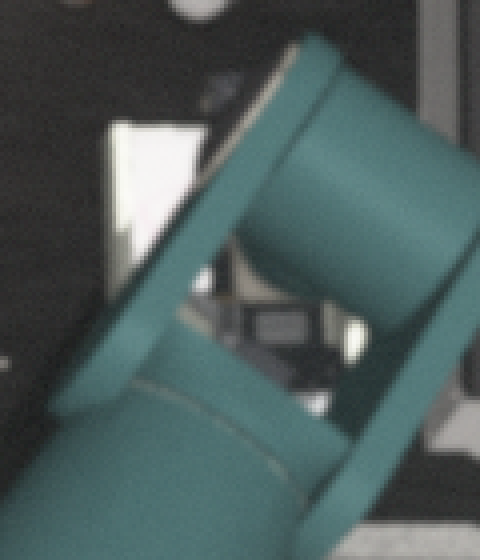

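The arm hides the cover in this picture, so I'll release, withdraw and look again.

```bash
python3 - <<'E'
from h import *
np.set_printoptions(precision=4,suppress=True)
robot.move_gripper(.5)
s=robot.get_state();q=np.array(s["ee_pos"]); print(q)
robot.move_linear(q+[0,0,.08],.2)
robot.move_ptp([.38,-.14,.25],down(np.radians(47.6)).as_rotvec()); print(robot.get_state()["t"],robot.get_state()["joint_positions"])
for n in("top","scene"):
    p=eyes.camera(n)
    P=cloud(p,np.ones((400,640),bool))
    g=P[(P[:,2]>.072)&(P[:,2]<.1)&(P[:,0]>.42)&(P[:,0]<.65)&(abs(P[:,1]+.34)<.06)]
    print("grip",len(g),g.min(0),g.max(0),g.mean(0))
    for k,z in dict(cover_grip=.084,tray_ear=.048,tray=.024,pile=.006,tray_far=.034,knife_guard=.181).items():
        for d in models.tip_of(p,k)[:1]: print(n,k,round(d["score"],2),np.round(d["position"],1),at_z(p,d["position"],z),depth(p,d["position"]))
    x=p["frame"][150:290,340:460] if n=="top" else p["frame"][220:340,330:460]
    cv2.imwrite(f"pics/{n}2.png",cv2.resize(x,None,fx=4,fy=4,interpolation=3))
E
python3 -c "
import cv2,numpy as np
a=cv2.imread('pics/top2.png');b=cv2.imread('pics/scene2.png')
s=.75;a=cv2.resize(a,None,fx=s,fy=s);b=cv2.resize(b,(430,420));cv2.imwrite('pics/m2.png',np.hstack([a[:420],b]))"
```

```text
[ 0.5395 -0.3391  0.0694]
9.775 [-0.4164 -0.5008  1.9414 -0.      1.7019 -1.2457]
grip 72 [ 0.5365 -0.3587  0.0773] [ 0.5478 -0.3195  0.0887] [ 0.5414 -0.3398  0.0832]
top tray_ear 0.63 [391.9 259.6] [ 0.4179 -0.3238  0.048 ] [ 0.4179 -0.3238  0.0484]
top tray 0.92 [406.3 244.5] [ 0.4578 -0.3661  0.024 ] [ 0.4578 -0.3661  0.0238]
top pile 0.61 [405.7 238.3] [ 0.4745 -0.3682  0.006 ] [ 0.4741 -0.3641  0.0257]
top tray_far 0.95 [421.5 224.6] [ 0.5111 -0.4043  0.034 ] [ 0.5124 -0.4109  0.0066]
top knife_guard 0.62 [261.2 229.4] [0.4838 0.0025 0.181 ] [0.484  0.0033 0.1737]
grip 140 [ 0.5284 -0.3594  0.072 ] [ 0.5426 -0.3201  0.087 ] [ 0.5339 -0.3402  0.0802]
scene cover_grip 0.69 [400.7 251.6] [ 0.5484 -0.3349  0.084 ] [ 0.5862 -0.3255  0.0611]
scene tray_ear 0.9 [377.1 295.7] [ 0.4189 -0.3298  0.048 ] [ 0.4179 -0.3301  0.0488]
scene tray 0.6 [403.4 297.1] [ 0.4722 -0.3706  0.024 ] [ 0.4676 -0.3716  0.0274]
scene pile 0.57 [397.2 303.4] [ 0.4688 -0.3599  0.006 ] [ 0.4225 -0.3712  0.0418]
scene tray_far 0.98 [420.7 286.7] [ 0.5118 -0.3955  0.034 ] [ 0.5252 -0.393   0.0247]
scene knife_guard 0.89 [251.2 191.3] [0.4806 0.0127 0.181 ] [0.4833 0.0146 0.1796]
```

View pics/m2.png

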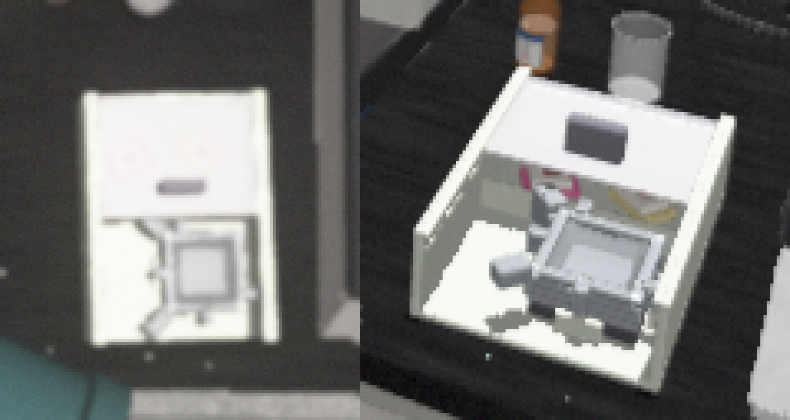

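The cover looks fully back: its front edge is at row 216 of the left panel, 1 mm behind the caddy's middle. The trays are exposed, with the ear at (155,322) in the left panel. I'll confirm the stop with a nudge from the front of the grip.

Run:
```python
from h import *
np.set_printoptions(precision=4,suppress=True)
yaw=np.radians(2.6); R=down(yaw).as_rotvec(); ux=np.array([np.cos(yaw),np.sin(yaw),0])
robot.move_gripper(0)
c=np.array([.5395,-.3391,.079])
robot.move_ptp(c-.045*ux+[0,0,.05],R)
robot.move_linear(c-.045*ux,.15)
robot.pause(.2); f0=np.array(robot.get_state()["force"])
print(robot.move_linear(c+.0*ux,.04,guard=14))
s=robot.get_state();q=np.array(s["ee_pos"]);print(s["t"],q,(q-c)@ux,np.array(s["force"])-f0)
robot.move_linear(q-.03*ux,.2); robot.move_linear(q-.03*ux+[0,0,.06],.25)
robot.move_ptp([.38,-.14,.25],down(np.radians(47.6)).as_rotvec())
p=eyes.camera("top")
P=cloud(p,np.ones((400,640),bool))
g=P[(P[:,2]>.072)&(P[:,2]<.1)&(P[:,0]>.42)&(P[:,0]<.65)&(abs(P[:,1]+.34)<.06)]
print("grip",len(g),g.min(0),g.max(0),g.mean(0))
# tray rim & ear geometry from depth, points z .034-.055 inside caddy front
t=P[(P[:,2]>.028)&(P[:,2]<.052)&(P[:,0]>.4)&(P[:,0]<.51)&(P[:,1]>-.405)&(P[:,1]<-.29)]
e=t[(t[:,2]>.042)];print(len(e),e.mean(0),e.min(0),e.max(0))
ear=t[(t[:,0]<.44)&(t[:,1]>-.345)]; print("ear",cv2.minAreaRect(ear[:,:2].astype(np.float32)*1000),np.median(ear[:,2]))
for n in ("top","scene"):
    p=eyes.camera(n)
    for k,z in dict(tray_ear=.048,knife_guard=.181).items():
        for d in models.tip_of(p,k)[:1]: print(n,k,round(d["score"],2),at_z(p,d["position"],z))
print(robot.get_state()["t"])
```

```text
True
13.7167 [ 0.5175 -0.3401  0.0787] -0.02202358087188459 [-8.2908 -0.6163  7.2105]
grip 73 [ 0.5364 -0.3586  0.0722] [ 0.5476 -0.3191  0.0875] [ 0.5414 -0.3396  0.0825]
109 [ 0.4475 -0.3372  0.045 ] [ 0.4141 -0.4009  0.042 ] [ 0.5082 -0.3115  0.0516]
ear ((429.01702880859375, -328.38958740234375), (15.58194351196289, 34.52141189575195), 48.33980178833008) 0.04546819503817315
top tray_ear 0.78 [ 0.4243 -0.3256  0.048 ]
top knife_guard 0.68 [0.4827 0.0175 0.181 ]
scene tray_ear 0.95 [ 0.4136 -0.3296  0.048 ]
15.7583
```

Run:
```python
from h import *
np.set_printoptions(precision=4,suppress=True)
yaw=np.radians(47.6); D=down(yaw); R=D.as_rotvec()
ear=np.array([.4235,-.3253,.0345])
robot.move_gripper(.5)
robot.move_ptp(ear+[0,0,.06],R)
robot.move_linear(ear,.08)
s=robot.get_state();print(s["ee_pos"],s["force"])
robot.move_gripper(0,25)
s=robot.get_state();e=np.array(s["ee_pos"]);R0=Ro.from_rotvec(s["eef_rot"]);print(s["t"],e,s["width"]*93,s["grip_force"],s["force"])
piv=np.array([.5056,-.400,.034]); d=np.array([-np.sin(yaw),np.cos(yaw),0]); w=np.cross(d,[0,0,1])
for th in (.07,.14,.21,.28):
    q=Ro.from_rotvec(w*th); robot.move_linear(piv+q.apply(e-piv),.05,frame=(q*R0).as_rotvec())
    s=robot.get_state();print(th,s["t"],s["ee_pos"],s["force"],s["width"]*93)
p=eyes.camera("scene")
cv2.imwrite("pics/s3.png",cv2.resize(p["frame"][210:340,320:460],None,fx=4,fy=4,interpolation=3))
```

```text
[ 0.4237 -0.3255  0.0349] [-0.6905 -0.3152 -0.0802]
19.1167 [ 0.4235 -0.3253  0.0346] 15.961200293690792 24.967778027057648 [0.1901 0.3042 1.4349]
0.07 19.425 [ 0.424  -0.3258  0.0419] [ 1.3078 -1.1377 -1.8545] 15.775255017105035
0.14 19.7333 [ 0.4246 -0.3263  0.0496] [ 1.621  -2.7796  0.1843] 15.901432933425752
0.21 20.0417 [ 0.4254 -0.327   0.0571] [-0.3016  0.2972 -1.7741] 15.825503152837845
0.28 20.35 [ 0.4267 -0.3282  0.0648] [-2.7893  2.9715  2.1669] 15.700596301922886
```

View pics/s3.png

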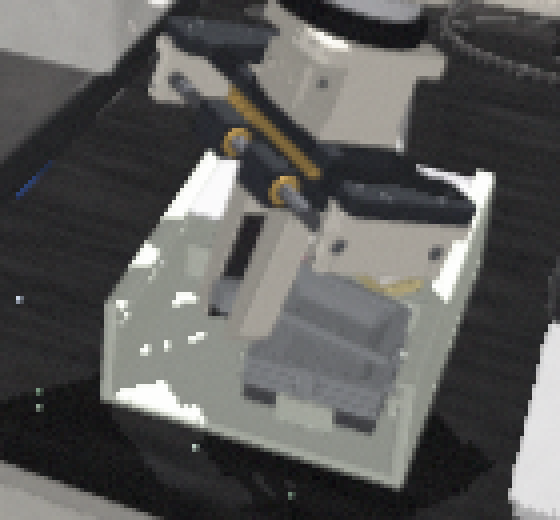

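The tray is tilted up in the gripper with its far corner still on the pile, and the pile is seated. Next I'll lift it clear and carry it over.

Run:
```python
from h import *
np.set_printoptions(precision=4,suppress=True)
yaw=np.radians(47.6); R=down(yaw).as_rotvec()
s=robot.get_state();e=np.array(s["ee_pos"])
robot.move_gripper(0,35)
robot.move_linear(e+[0,0,.03],.05); print(robot.get_state()["force"])
robot.move_linear(e+[0,0,.16],.12); 
s=robot.get_state();print(s["t"],s["force"],s["width"]*93)
e=np.array(s["ee_pos"]);
robot.move_linear([.42,-.30,.30],.12,frame=R)
fin=np.array([.485-.0458,.008+.0418,.2916])
robot.move_linear(fin+[-.02,-.05,.02],.12); robot.move_linear(fin,.06); robot.pause(.5)
s=robot.get_state();print(s["t"],s["ee_pos"],s["eef_rot"],R,s["force"],s["width"]*93)
ims=[]
for n in("top","scene"):
    p=eyes.camera(n)
    for k,z in dict(tray=.281,tray_far=.291,tray_ear=.305,knife_guard=.181,pile=.006).items():
        for d in models.tip_of(p,k)[:1]: print(n,k,round(d["score"],2),np.round(d["position"]),at_z(p,d["position"],z),depth(p,d["position"]))
    m=models.trace(p,"tray")
    if m:
        c=cloud(p,m[0]["mask"]); print("mask",m[0]["score"],len(c),np.median(c,0),c.min(0),c.max(0))
        A=np.c_[c[:,:2]-c[:,:2].mean(0),np.ones(len(c))]; print(np.linalg.lstsq(A,c[:,2],rcond=None)[0])
    x=p["frame"][140:290,210:450] if n=="top" else p["frame"][110:340,200:460]
    ims.append(cv2.resize(x,(395,int(395*x.shape[0]/x.shape[1])),interpolation=3))
h=max(i.shape[0] for i in ims)
cv2.imwrite("pics/m4.png",np.hstack([cv2.copyMakeBorder(i,0,h-i.shape[0],0,0,0) for i in ims]))
```

```text
[ 0.6096 -0.9921 -0.9359]
22.5917 [-0.6553 -0.0342 -1.6357] 15.50593949157377
27.675 [0.4392 0.0498 0.2916] [-1.1362 -2.9289  0.    ] [1.1361 2.929  0.    ] [ 0.3103 -0.3192 -1.1737] 16.192264827243406
top tray 0.73 [254. 229.] [0.4816 0.007  0.281 ] [0.4816 0.0068 0.2831]
top tray_far 0.71 [271. 208.] [ 0.5256 -0.0278  0.291 ] [ 0.5429 -0.0071  0.0676]
top pile 0.9 [406. 241.] [ 0.4678 -0.3685  0.006 ] [ 0.4676 -0.3658  0.019 ]
mask 0.76 654 [ 0.4935 -0.0041  0.2864] [ 0.4542 -0.0272  0.0712] [0.5207 0.0266 0.3013]
[ 0.1061 -0.2442  0.288 ]
scene tray 0.7 [252. 150.] [0.485  0.0087 0.281 ] [ 0.4491 -0.0171  0.2953]
scene tray_far 0.73 [272. 144.] [ 0.5195 -0.0225  0.291 ] [0.6213 0.0435 0.2535]
scene tray_ear 0.92 [226. 145.] [0.4226 0.0302 0.305 ] [0.4251 0.0321 0.304 ]
scene knife_guard 0.58 [251. 192.] [0.4787 0.0114 0.181 ] [0.4845 0.0156 0.1779]
scene pile 0.69 [401. 304.] [ 0.4708 -0.3685  0.006 ] [ 0.4344 -0.3769  0.0341]
mask 0.86 487 [0.4923 0.0175 0.2935] [ 0.4239 -0.0283  0.0814] [1.0497 0.4826 0.3059]
[-0.248  -0.1908  0.2825]
```

View pics/m4.png

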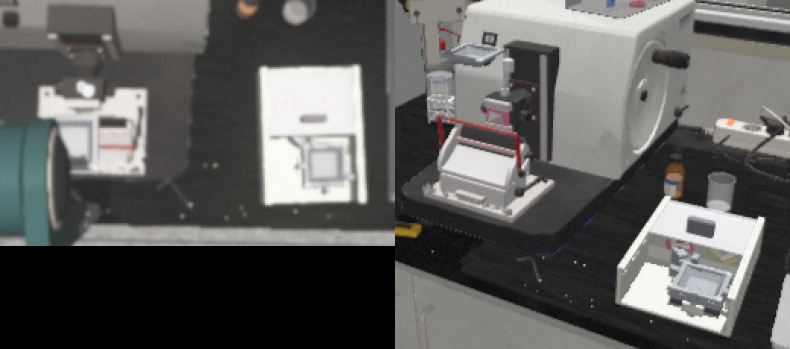

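The tray is held over the guard bar, and the pile, cover and bystanders are in place. I'll check the level with a robust plane fit.

Run:
```python
from h import *
np.set_printoptions(precision=4,suppress=True)
A=[]
p=eyes.camera("top");P=cloud(p,np.ones((400,640),bool))
t=P[(P[:,2]>.265)&(P[:,2]<.31)&(abs(P[:,0]-.485)<.055)&(abs(P[:,1]-.008)<.055)]
print(len(t),t.min(0),t.max(0))
c=t[(abs(t[:,0]-.485)<.026)&(abs(t[:,1]-.008)<.026)]
for _ in range(4):
    a=np.linalg.lstsq(np.c_[c[:,:2]-[.485,.008],np.ones(len(c))],c[:,2],rcond=None)[0]
    r=c[:,2]-np.c_[c[:,:2]-[.485,.008],np.ones(len(c))]@a; c=c[abs(r)<2*r.std()+.0005]
print("pan plane",a,len(c),r.std())
rim=t
print(cv2.minAreaRect(rim[(rim[:,2]>.28)][:,:2].astype(np.float32)*1000))
b=P[(P[:,0]>.6)&(P[:,0]<.8)&(P[:,1]<-.2)&(P[:,1]>-.36)&(P[:,2]>.04)&(P[:,2]<.1)];print(len(b))
q=eyes.camera("scene")
f=q["frame"].astype(int); red=(f[...,2]-np.maximum(f[...,1],f[...,0])>60)
rr,cc=np.nonzero(red);k=(cc>215)&(cc<300)&(rr>170)&(rr<235)
G=np.array([[*at_z(q,(u,v),.181)[:2],u,v] for u,v in zip(cc[k],rr[k])])
for u in range(220,300,4):
    s=G[G[:,2]==u]
    if len(s): i=s[:,3].argmin(); print(u,s[i,3],s[i,:2],end=" ")
```

```text
717 [ 0.4521 -0.0272  0.2766] [0.5208 0.0431 0.3008]
pan plane [ 0.0145 -0.0473  0.2825] 359 0.002180307308285429
((486.0596618652344, 7.8340911865234375), (68.13489532470703, 68.8561019897461), 1.4372061491012573)
592
228 187.0 [0.4748 0.0753] 232 187.0 [0.4795 0.0671] 236 188.0 [0.4792 0.0552] 240 189.0 [0.4789 0.0434] 244 190.0 [0.4787 0.0317] 248 191.0 [0.4784 0.0202] 252 192.0 [0.4782 0.0088] 256 193.0 [ 0.4779 -0.0026] 260 193.0 [ 0.4825 -0.0106] 264 194.0 [ 0.4822 -0.0218] 268 195.0 [ 0.4819 -0.0328] 272 196.0 [ 0.4817 -0.0438] 276 197.0 [ 0.4814 -0.0546] 280 198.0 [ 0.4811 -0.0654]
```

```bash
cat > lv.py <<'E'
from h import *
np.set_printoptions(precision=4,suppress=True)
def fit(c):
    for _ in range(6):
        M=np.c_[c[:,:2]-[.485,.008],np.ones(len(c))]
        a=np.linalg.lstsq(M,c[:,2],rcond=None)[0]; r=c[:,2]-M@a; c=c[abs(r)<2.5*r.std()+.0003]
    return a,len(c),r.std()
for n in("top","scene"):
    Q=[]
    for _ in range(4):
        p=eyes.camera(n);P=cloud(p,np.ones((400,640),bool))
        Q.append(P[(P[:,2]>.265)&(P[:,2]<.315)&(abs(P[:,0]-.486)<.036)&(abs(P[:,1]-.008)<.036)])
    Q=np.vstack(Q);u=abs(Q[:,:2]-[.486,.008]).max(1)
    print(n,"pan",*fit(Q[(u<.02)]))
    print(n,"rim",*fit(Q[(u>.03)&(Q[:,2]>.29)]))
E
python3 lv.py
```

```text
top pan [ 0.0069 -0.0028  0.2822] 1059 0.00167341169618327
top rim [0.0065 0.0017 0.2958] 711 0.0016002011635554512
scene pan [0.1496 0.0104 0.2827] 149 0.0012857430457475117
scene rim [-0.0018  0.0224  0.297 ] 398 0.0013377446884148773
```

```bash
python3 -c "
from h import *
robot.pause(.5); s=robot.get_state(); print(s['t'],s['width'],abs(np.array(s['dq'])).max()); print(workorder.job_done())"
```

```text
29.375 0.1705279484843063 0.0018275399880103868
the job is handed in; nothing more can be done
None
```

The job is handed in at 29.4 s: the cover is back against its stop, the tray was peeled off ear first with the pile left seated, and it is held level and still about 10 cm above the knife-guard bar, within a few millimetres of its centre; I saw nothing else disturbed, and the judge's result was not shown.

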